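# Open the iris of the imaging station and take the reference exposure

## Task

Open the imaging station's iris: turn the slim black ribbed ring counter-clockwise (seen from above) until it comes up snug against its internal stop, firmly held there a moment but not forced, without touching the fixed metal rings just below and above it. Then, with the iris left fully open, press the green button on the remote all the way down to take the reference exposure, and let go. Leave everything else as it is.

Things in the scene. Friction and masses are not known exactly. Their poses are not given: they have to be found in the camera images.
- ring_center (a point): Centre of the slim black ribbed iris ring: on the barrel's vertical axis, half-way up the ring. Ring 60 mm across, 14 mm high (61 to 75 mm above the table), white mark on its rim; it is proud of the barrel, so it can be gripped across its diameter from above at any yaw, fingers either side of the barrel. Axes as the station's.
- station: White instrument deck fixed to the table, 160 mm in x, 210 mm in y (y from -80 to +130 mm), top 45 mm high; the vertical lens barrel stands on it. Origin on the barrel's axis at table height, z up.
- ring_mark (a point): White mark on the iris ring's rim, 30 mm from its axis, half-way up; it turns with the ring. The ring's internal stop is not marked and its place varies: it lies 0.5 to 1.2 rad counter-clockwise (seen from above) of where the ring starts, so it has to be felt for. The ring turns against a steady drag of about 0.07 N m, stays where it is left; the wrist feels the torque about the vertical.
- stop_seat (a joint): Give of the ring's internal stop, rad, counter-clockwise positive. 0 until the ring is on its stop and pushed by over 0.12 N m; then 0.12 N m + 8 N m per rad; on release it settles back to about 0.015 and keeps the ring seated. The reading is rough: feel the torque. Snug: 0.018 or more (0.26 N m; aim for 0.35 to 0.4) for a quarter second. Above 0.065 (0.64 N m) it is forced. Turning the ring back drops it to 0.007 or less.
- lower_ring: Fixed lower metal ring, a flange 96 mm across with its flat top 56 mm above the table, 5 mm under the iris ring; a neck 48 mm across joins them. Origin on the barrel's axis at table height. Not to be touched (3 N at most).
- upper_ring: Fixed upper metal ring, 50 mm across, 76 to 90 mm above the table, just over the iris ring; the lens dome on it ends at 92 mm. Origin on the barrel's axis at table height. Not to be touched (3 N at most).
- expose_top (a point): Centre of the top face of the green round push button, 28 mm across, on the grey remote box (90 x 70 x 30 mm, fixed to the table); the top face is 52 mm above the table. Pressed straight down.
- expose (a joint): Travel of the green button, m: 0 released, 0.006 fully down (takes about 5 N; springs back). Not to be pressed before the iris is fully open.
- lens_cap: Bystander: black round lens cap, 52 mm across, 10 mm high, lying on the station's deck; origin at the centre of its underside. Leave where it is.
- slide_box: Bystander: blue slide box 90 x 32 x 30 mm; origin at the centre of its underside. Leave where it is.
- jar: Bystander: clear specimen jar with a red lid, 56 mm across, 70 mm high; origin at the centre of its underside. Leave where it is.
- petri: Bystander: closed petri dish, 92 mm across, 15 mm high; origin at the centre of its underside. Leave where it is.
- bottle: Bystander: amber bottle with a blue cap, 52 mm across, 130 mm high; origin at the centre of its underside. Leave where it is.
- marker: Bystander: white and red marker pen, 120 mm long, 13 mm thick; origin at the centre of its underside. Leave where it is.
- filter_case: Bystander: clear square filter case 55 x 55 x 16 mm; origin at the centre of its underside. Leave where it is.
Things that resemble listed ones, but are neither listed nor needed, are in the scene too. Leave any purple look-alike of the part that bears expose_top alone.

How it is judged (in metres and radians):
On the way, in this order (a step that is already met when the one before it is completed fails the run):
1. the iris ring is on its stop and held snug there: at least 0.26 N m for 0.25 s (value of joint stop_seat above 0.018 rad), for 0.25 s.
2. the green button is pressed all the way down (over 5 mm) with the iris seated (value of joint expose above 0.005 m and value of joint stop_seat above 0.01 rad), for 0.05 s.
At the end, for the whole second after the job is handed in: The iris ring is left seated on its stop, not turned back and no longer pushed (seat reads 0.010 to 0.022 rad), and the green button is up again (within 1 mm) (value of joint stop_seat between 0.01 and 0.022 rad and value of joint expose below 0.001 m); the robot touches nothing.
It fails at once if a fixed ring is pressed with more than 3 N (contact force between any of the arm, the fingers and lower_ring above 3 N or contact force between any of the arm, the fingers and upper_ring above 3 N).
It fails at once if the stop is forced: more than 0.64 N m on the ring (value of joint stop_seat above 0.065 rad).
It fails at once if the button is pressed (over 3 mm) while the iris is not seated on its stop (value of joint expose above 0.003 m and value of joint stop_seat below 0.01 rad).
It fails at once if a bystander is moved by more than 20 mm (distance of any of lens_cap, slide_box, jar, petri, bottle, marker, filter_case from where it was at the start of the episode above 0.02 m).
It also fails if it takes over 70 s, if anything falls off the work surface, if the arm or the gripper's body presses on something with over 40 N, if the wrist force passes 120 N, or if a joint passes its speed limit or range.

## Robot

A 6-joint arm with a two-finger parallel gripper is mounted at the origin on the work surface. World frame = base frame: x ahead of the robot, y to its left, z up, the work surface at z = 0. Lengths are in mm, angles in degrees, forces in N, time in s.
With the tool pointing down it reaches from about 350 to 850 mm from the base axis. Payload 8.1 kg.
Tool frame: the origin (TCP) lies on the centre line of the jaws, within the pads' length; the fingertips stand r.tip_extent ahead of it and the grasp point (between the pads) lies 8 mm behind it (r.tip_extent is the distance from the TCP to the fingertips, in mm); z points along the fingers, y is the direction in which the jaws open and shut (so a half turn about z gives the same grasp; the last joint's range is limited). The gripper opens to 85 mm and grips with 20 to 120 N. Pads are 22 mm wide; open, the fingers measure 114 mm over their backs; the gripper's body (76 mm by 85 mm) begins 54 mm behind the grasp point. The pads swing forward as they close: fully open they stand 13 mm farther back than shut.
Start: joints at [-75.711, 7.471, 85.268, -0, 87.261, -4.893], TCP at [197.168, -566.683, 242.292] pointing down, gripper open.
Joint ranges: [-169.43, 169.43], [-51.17, 129.36], [1.28, 143.12], [-76.62, 256.62], [0, 156.53], [-152.29, 152.29]. Speed limits (degrees/s): [136.94, 136.94, 159.86, 180, 180, 180].

## Interface

Orientations are given as [roll, pitch, yaw] about the fixed x, y, z axes, in that order (R = Rz(yaw) Ry(pitch) Rx(roll)).
In Python, from bench import sense, optics, hand_in, spotter, r gives the robot as it stands.
- The arm moves only by the tool apply_moves, never from a script. Its argument "series" is a list of rows, each a list of 3 entries, a list of its own where there are three numbers: the opening, from 0 (shut) to 1 (fully open), then the shift along the world's x, y, z in m, then the turn about the world's z in rad. In form: [[grip, [x, y, z], turn], ...]. A call has 1 to 5 rows; each row is the pose to reach, as a shift and turn from the pose measured when the call began; what a row does not reach only later rows make up. A row lasts 1/8 s, in which the tool goes at most 62.5 mm and 10.7 degrees, less where a joint would pass 70% of its speed; a pose out of reach is approached as far as the arm can. A call with a gripper value outside its range is refused whole. The fingers move at their own pace and stop on an object; "grip_force" is the grip in N (left out, the last holds). Time passes only in rows, so rows that repeat a pose let the fingers close. It gives the time, the measured TCP pose, the force and the opening at its end, in the units of the state.
- sense(): the state, without advancing time (a new reading comes with each control period).
- optics.snapshot(name): name is "scene" or "top"; returns a dict with "color" (420x560x3 uint8, blue, green, red), "intrinsics" (3x3 intrinsics, pixels), "rvec" (rotation vector, rad) and "tvec" (3), from world to camera coordinates, as OpenCV has them. Camera axes: x right, y down, z forward; pixel columns grow to the right and rows downward; lengths in mm; the calibration is good to about 2 mm. A picture is of the moment at which its call begins. There is no depth.
- hand_in(): hands the job in, once; it reports no verdict.
Trained networks look in a picture, given as the dict that the camera call returned (one of the last four; its "shot" number tells which), for a name from the list of things; names that differ only in an ending like _2 or _b are one class to them, and where a whole thing is asked for, a point or a joint stands for the part that bears it (a point fixed in the world has none). Each returns a list of dicts, best first, with "p" (0 to 1); they miss things now and then, are a little off and sometimes report something else, mostly with a low value. They report only what shows in the picture. A call takes as long as a camera call. They do not tell look-alikes from the thing itself.
- spotter.search_frame(picture, query): "xyz" ([x, y, z] in mm, in the coordinates of the camera as it stood for that picture, good to about 4 mm: the middle of the surface that is visible of it).
- spotter.masks_of(picture, query): "mask" (420x560 bool, what is visible of it).
The state is a dict: "time": time; "joint_pos": joint angles; "qd": joint speeds; "joint_efforts": joint torques, N m; "tool_pos": TCP position; "tcp_rot": TCP orientation; "ft_force": force on the tool from outside, world axes, zero at the start; "wrist_torque": the same for the moment, N m; "finger_gap": finger opening in mm.
Only numpy, scipy, OpenCV 4.12 (cv2) and the standard library are available. Lean on these libraries where they do the work, as an engineer would, in place of code of your own. Each camera call takes 0.05 s, during which the arm holds its last target.

## Working session

There is one attempt and no reset: what is moved stays moved. The work goes in short steps, Python scripts to look and compute and a tool call to move; the robot and the scene stay as the last step left them, time stands still between calls to the robot, and variables do not carry over. Pictures are saved under pics/ and viewed, and the job is handed in when it is done.

Besides the shell and the picture viewer there is one more tool, called after "Emit:" as name(argument=value, ...), one argument or row to a line, values as JSON. apply_moves: Moves the arm, as the interface text tells. Its arguments: {"type":"object","properties":{"series":{"type":"array"},"grip_force":{"type":"number"}},"required":["series"]}

```bash
mkdir -p pics; ls; cat > h.py <<'E'
import numpy as np, cv2
from bench import sense, optics, hand_in, spotter, r
def snap(name,fn):
    p=optics.snapshot(name); cv2.imwrite('pics/'+fn+'.png',p['color']); return p
def cam(p):
    R,_=cv2.Rodrigues(np.array(p['rvec'],float)); return R,np.array(p['tvec'],float).reshape(3),np.array(p['intrinsics'],float)
def c2w(p,x):
    R,t,K=cam(p); return R.T@(np.array(x)-t)
def px2w(p,u,v,z):
    R,t,K=cam(p); d=R.T@np.linalg.inv(K)@np.array([u,v,1.]); c=-R.T@t
    return c+d*(z-c[2])/d[2]
def w2px(p,X):
    R,t,K=cam(p); q=K@(R@np.array(X,float)+t); return q[:2]/q[2]
E
python3 - <<'E'
from h import *
print(r.tip_extent); s=sense(); print(s)
for n in ('scene','top'):
    p=snap(n,n+'0')
    for q in ['ring_center','ring_mark','station','lower_ring','upper_ring','expose_top','lens_cap','slide_box','jar','petri','bottle','marker','filter_case']:
        try:
            for d in spotter.search_frame(p,q)[:3]: print(n,q,round(d['p'],2),c2w(p,d['xyz']).round(0),w2px(p,c2w(p,d['xyz'])).round(0))
        except Exception as e: print(n,q,e)
E
```

```text
pics
11.0
{'time': 0.0, 'joint_pos': array([-7.57102118e+01,  7.51760734e+00,  8.53281989e+01,  2.94691318e-04,
        8.72618767e+01, -4.89372666e+00]), 'qd': array([ 0.03325358,  0.03375986,  0.10758191,  0.04295548, -0.04581938,
       -0.08074293]), 'joint_efforts': array([-4.43241288e-04, -5.69407010e+01, -5.00543618e+01, -2.81649436e-04,
        1.51442410e-02, -7.92522570e-06]), 'tool_pos': array([ 197.04300238, -566.16585021,  241.22871605]), 'tcp_rot': array([-1.79892735e+02, -9.47945009e-03,  1.91834916e+01]), 'ft_force': array([-0.64206294,  0.03356556,  1.43730999]), 'wrist_torque': array([0.01819879, 0.01360292, 0.01568263]), 'finger_gap': 85.44631889229797}
scene ring_center 0.72 [588.  47.  45.] [291. 208.]
scene ring_mark 0.5 [570.  38.  73.] [285. 201.]
scene station 0.76 [583.  53.  50.] [291. 205.]
scene lower_ring 0.72 [576.  34.  59.] [285. 205.]
scene lower_ring 0.61 [583.  49.  49.] [290. 206.]
scene upper_ring 0.5 [554.  51.  89.] [283. 192.]
scene expose_top 0.62 [ 497. -246.   51.] [201. 248.]
scene expose_top 0.56 [ 499. -384.   47.] [166. 280.]
scene expo
[... 840 characters left out ...]
op 0.68 [ 435. -507.   54.] [445. 263.]
top expose_top 0.51 [ 490. -244.   50.] [346. 244.]
top expose_top 0.5 [ 496. -381.   53.] [397. 241.]
top lens_cap 0.7 [592. 144.  58.] [201. 207.]
top slide_box 0.86 [500. -48.  28.] [273. 241.]
top slide_box 0.7 [442. 434.  13.] [ 96. 265.]
top jar 0.66 [758. 117.  68.] [211. 145.]
top petri 0.85 [762.  12.  15.] [251. 148.]
top petri 0.55 [547.  52.  59.] [235. 224.]
top petri 0.4 [ 497. -379.   50.] [396. 241.]
top bottle 0.81 [ 753. -182.   87.] [323. 145.]
top bottle 0.22 [551.  54.  94.] [234. 221.]
top marker 0.48 [443. 433.  13.] [ 97. 264.]
top filter_case 0.85 [ 687. -309.   11.] [365. 174.]
top filter_case 0.24 [563.  74.  46.] [228. 218.]
```

View pics/top0.png

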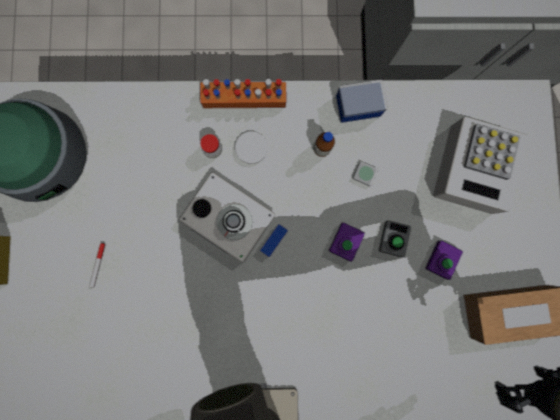

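View pics/scene0.png

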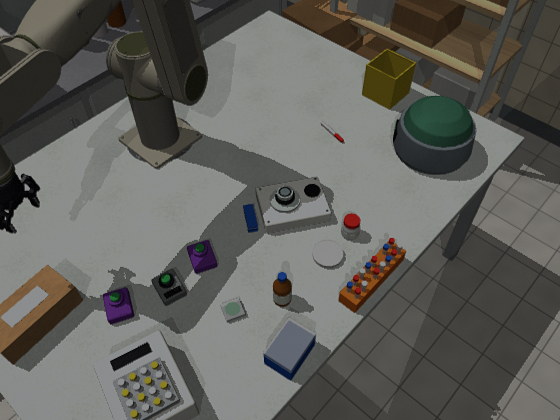

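```bash
python3 - <<'E'
import cv2
t=cv2.imread('pics/top0.png'); s=cv2.imread('pics/scene0.png')
cv2.imwrite('pics/top0z.png',cv2.resize(t[170:270,170:310],None,fx=5.7,fy=5.7,interpolation=cv2.INTER_CUBIC)[:600,:800])
cv2.imwrite('pics/sc0z.png',cv2.resize(s[150:260,230:370],None,fx=5.4,fy=5.4,interpolation=cv2.INTER_CUBIC))
cv2.imwrite('pics/top0r.png',cv2.resize(t[210:290,320:480],None,fx=5,fy=5,interpolation=cv2.INTER_CUBIC))
E
```

```text
(no output)
```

The grey remote is the middle one of three, at about (397,241) in top and (168,285) in scene; its two neighbours are purple. The station is near (233,222) in top.

View pics/top0z.png

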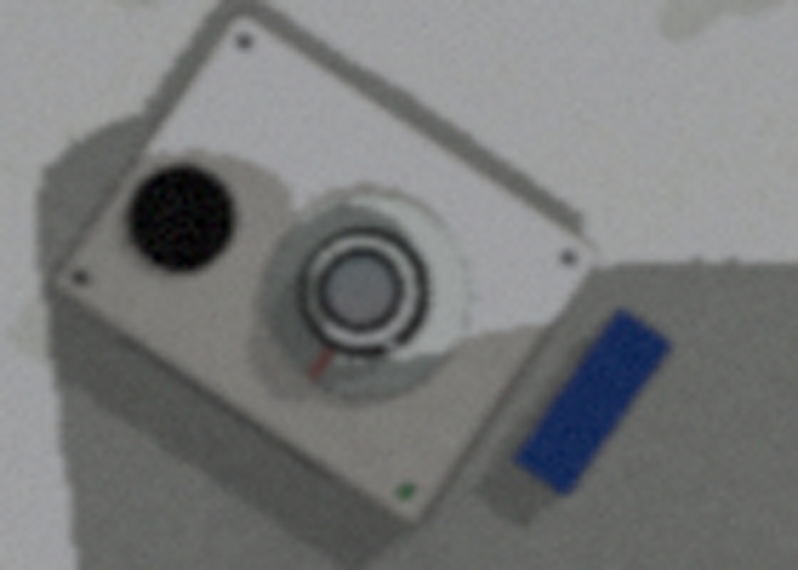

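View pics/sc0z.png

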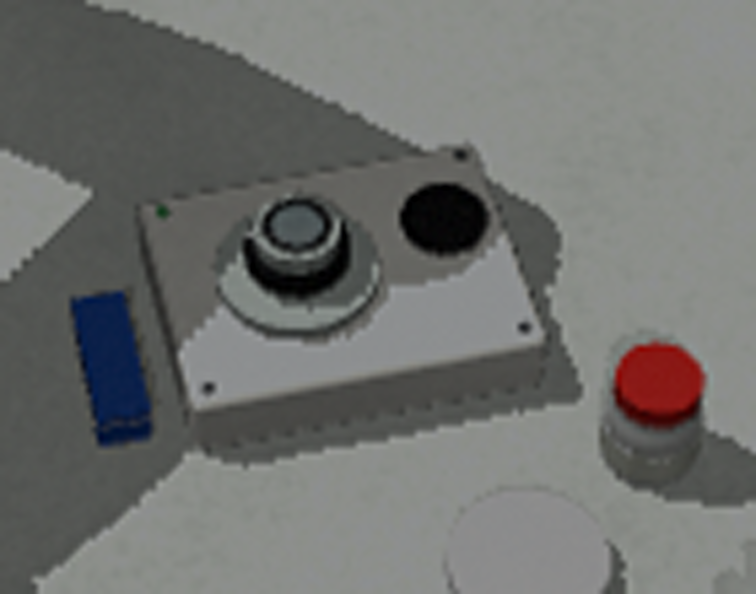

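View pics/top0r.png

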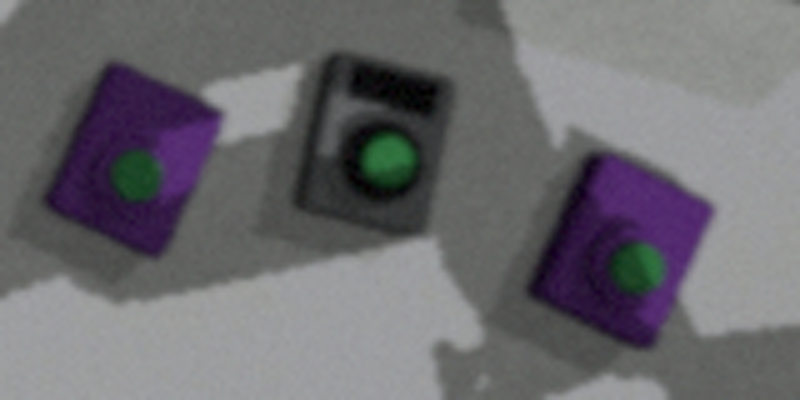

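```bash
python3 - <<'E'
from h import *
p=optics.snapshot('top'); q=optics.snapshot('scene')
for nm,a,u,v,z in [('ring',p,233.9,221.05,75),('upper',p,233.5,220.9,91),('flange',p,234.0,221.8,56),('lens',q,285,191.7,92),('flange',q,285.4,200,56),('btn',p,397.8,242,52)]:
    print(nm,px2w(a,u,v,z).round(1))
for a in(p,q):
    c=a['color'].astype(int); g=(c[...,1]>c[...,2]+35)&(c[...,1]>c[...,0]+25)
    n,l,st,ce=cv2.connectedComponentsWithStats(g.astype(np.uint8))
    for i in range(1,n):
        if 20<st[i,4]<500: print(st[i,4],ce[i].round(1),px2w(a,*ce[i],52).round(1))
    print('scale px/mm',np.linalg.norm(w2px(a,[560,55,70])-w2px(a,[550,55,70]))/10)
    # subpixel reproj overlay
    for c0 in [(550,53)]:
        im=cv2.resize(a['color'],None,fx=6,fy=6,interpolation=cv2.INTER_CUBIC)
        th=np.linspace(0,2*np.pi,60)
        for rad,z,col in [(30,75,(0,0,255)),(48,56,(255,0,0)),(25,90,(0,255,0))]:
            pts=np.array([w2px(a,[c0[0]+rad*np.cos(t),c0[1]+rad*np.sin(t),z]) for t in th])
            cv2.polylines(im,[((pts+.5)*6).astype(int)],True,col,1)
        u,v=(w2px(a,[*c0,70])*6).astype(int)
        cv2.imwrite('pics/ov%d.png'%(a is q),im[v-250:v+250,u-300:u+300])
E
```

```text
ring [553.   54.8  75. ]
upper [552.3  54.5  91. ]
flange [552.3  56.1  56. ]
lens [557.2  54.5  92. ]
flange [560.5  52.9  56. ]
btn [ 493.1 -382.8   52. ]
75 [397.3 241.3] [ 495.  -381.6   52. ]
49 [346.9 244.8] [ 487.5 -245.3   52. ]
55 [447.4 262.9] [ 435.6 -514.1   52. ]
scale px/mm 0.37881332010713153
52 [199.2 247.5] [ 490.8 -248.4   52. ]
61 [165.1 278. ] [ 496.5 -383.5   52. ]
59 [114.1 296.5] [ 437.6 -516.4   52. ]
scale px/mm 0.29066606665859623
```

```bash
python3 - <<'E'
import cv2,numpy as np
a=cv2.imread('pics/ov0.png');b=cv2.imread('pics/ov1.png')
cv2.imwrite('pics/ovc.png',np.hstack([a[50:450,100:500],b[50:450,100:500]]))
E
```

```text
(no output)
```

View pics/ovc.png

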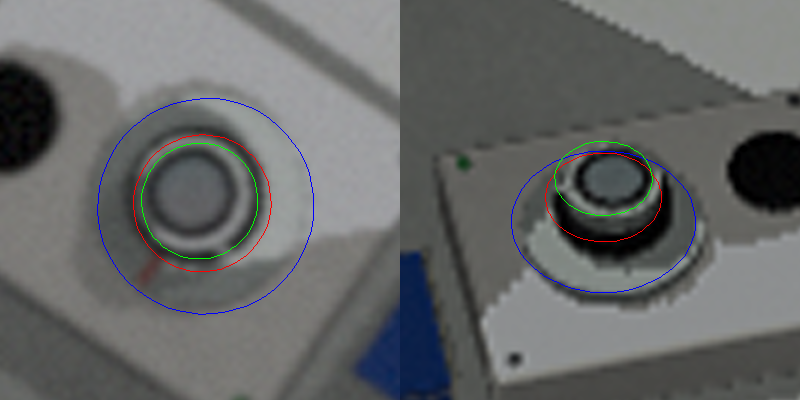

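Both views put the ring axis at about (555, 55) and the grey remote's button at about (496, -382). I'll move toward the barrel at height first.

Emit:
apply_moves(
  series=[
    [1, [0.03, 0.052, 0], 0],
    [1, [0.06, 0.104, 0], 0],
    [1, [0.09, 0.156, 0], 0],
    [1, [0.12, 0.208, 0], 0],
    [1, [0.15, 0.26, 0], 0],
  ],
)

```text
time: 2.12
tool_pos: [347.8, -305.0, 242.5]
tcp_rot: [180.0, -0.0, 19.2]
ft_force: [0.3, -0.0, 1.2]
finger_gap: 85.1
```

Emit:
apply_moves(
  series=[
    [1, [0.03, 0.052, 0], 0],
    [1, [0.06, 0.104, 0], 0],
    [1, [0.09, 0.156, 0], 0],
    [1, [0.12, 0.208, 0], 0],
    [1, [0.15, 0.26, 0], 0],
  ],
)

```text
time: 2.75
tool_pos: [498.7, -43.2, 242.9]
tcp_rot: [179.9, -0.1, 19.2]
ft_force: [1.6, -0.2, -0.4]
finger_gap: 85.5
```

Emit:
apply_moves(
  series=[
    [0.75, [0.03, 0.052, -0.02], 0],
    [0.75, [0.056, 0.098, -0.04], 0],
    [0.75, [0.056, 0.098, -0.06], 0],
    [0.75, [0.056, 0.098, -0.06], 0],
    [0.75, [0.056, 0.098, -0.06], 0],
  ],
)

```text
time: 3.38
tool_pos: [554.7, 53.7, 183.8]
tcp_rot: [179.9, -0.1, 19.1]
ft_force: [0.5, -0.2, 0.8]
finger_gap: 64.1
```

```bash
python3 - <<'E'
from h import *
s=sense(); print(r.tip_extent, s['tool_pos'],s['finger_gap'],s['ft_force'],s['wrist_torque'],s['time'])
a=snap('top','t1'); b=snap('scene','s1')
x,y=s['tool_pos'][:2]
def z(a,c): 
    u,v=w2px(a,c).astype(int); return cv2.resize(a['color'][v-35:v+35,u-35:u+35],None,fx=5.7,fy=5.7,interpolation=cv2.INTER_CUBIC)
cv2.imwrite('pics/c1.png',np.hstack([z(a,[555,55,90]),z(b,[555,55,110])]))
E
```

```text
11.0 [554.68639335  53.70863894 183.75583311] 64.09984281057436 [ 0.46757446 -0.20833535  0.7562976 ] [-0.09396863 -0.01647596  0.01004922] 3.375
```

View pics/c1.png

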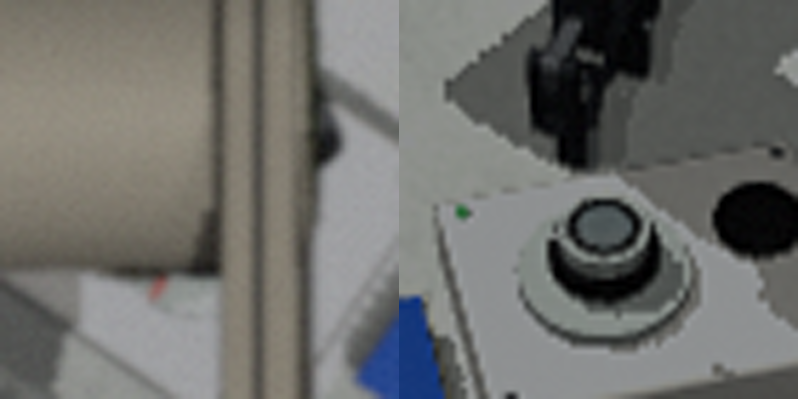

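```bash
python3 - <<'E'
from h import *
b=optics.snapshot('scene'); R,t,K=cam(b); print('cam',(-R.T@t).round())
s=sense(); T=s['tool_pos'];print(T)
c=w2px(b,[555,55,110]).astype(int)
im=cv2.resize(b['color'][c[1]-50:c[1]+20,c[0]-35:c[0]+35],None,fx=8,fy=8,interpolation=cv2.INTER_CUBIC)
d=np.array([np.sin(np.radians(19.1)),-np.cos(np.radians(19.1)),0])
for sg in(1,-1):
  for off in (32,):
    for z,col in ((11,(0,0,255)),(16,(0,255,0)),(6,(255,0,0)),(0,(0,255,255))):
        n=np.cross(d,[0,0,1])
        P=[w2px(b,T+sg*off*d+n*w-[0,0,z]) for w in(-11,11)]
        P=[tuple(((q-c+[35,50]+.5)*8).astype(int)) for q in P]
        cv2.line(im,*[tuple(map(int,q)) for q in P],col,1)
cv2.imwrite('pics/c2.png',im)
E
```

```text
cam [1261. -736. 1335.]
[555.23269603  53.79318295 184.44229672]
```

View pics/c2.png

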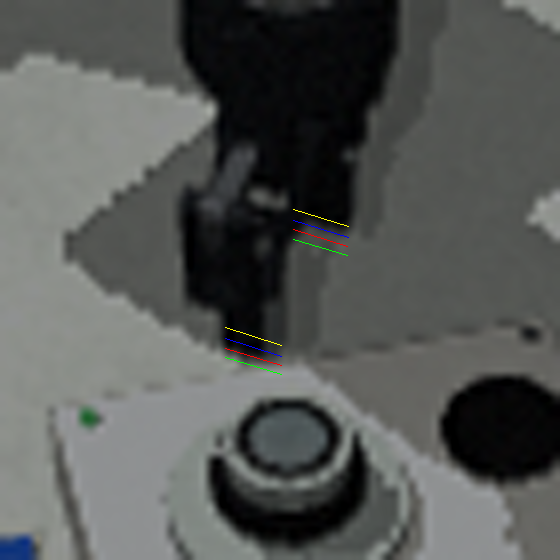

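Emit:
apply_moves(
  series=[
    [1, [0, 0.001, 0], 0],
    [1, [0, 0.001, 0], 0],
    [1, [0, 0.001, -0.03], 0],
    [1, [0, 0.001, -0.05], 0],
    [1, [0, 0.001, -0.06], 0],
  ],
  grip_force=50,
)

```text
time: 4.15
tool_pos: [554.2, 54.7, 122.7]
tcp_rot: [179.9, -0.1, 19.1]
ft_force: [-0.1, -0.4, -0.3]
finger_gap: 85.8
```

Emit:
apply_moves(
  series=[
    [1, [0, 0, -0.02], 0],
    [1, [0, 0, -0.04], 0],
    [1, [0, 0, -0.046], 0],
    [1, [0, 0, -0.048], 0],
    [1, [0, 0, -0.048], 0],
  ],
)

```text
time: 4.78
tool_pos: [554.7, 54.8, 75.3]
tcp_rot: [179.9, -0.1, 19.1]
ft_force: [0.6, 0.1, 1.0]
finger_gap: 85.4
```

```bash
python3 - <<'E'
from h import *
b=optics.snapshot('scene'); a=optics.snapshot('top')
s=sense(); T=s['tool_pos'];print(T,s['ft_force'],s['finger_gap'])
c=w2px(b,[555,55,80]).astype(int)
im=cv2.resize(b['color'][c[1]-35:c[1]+35,c[0]-35:c[0]+35],None,fx=8,fy=8,interpolation=cv2.INTER_CUBIC)
cv2.imwrite('pics/c3.png',im)
E
```

```text
[554.87937128  54.76253077  75.54601885] [0.11753495 0.94658758 0.06122139] 85.4630014041694
```

View pics/c3.png

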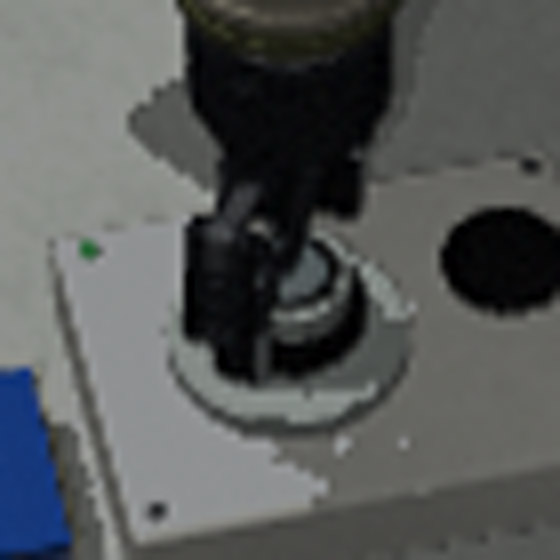

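The jaws straddle the barrel, with no contact yet. I'll close lightly and read the side force to centre on the ring.

Emit:
apply_moves(
  series=[
    [0.76, [0, 0, 0], 0],
    [0.74, [0, 0, 0], 0],
    [0.72, [0, 0, 0], 0],
  ],
  grip_force=20,
)

```text
time: 5.25
tool_pos: [555.0, 54.8, 75.7]
tcp_rot: [179.9, -0.2, 19.1]
ft_force: [-0.1, -0.3, 0.0]
finger_gap: 61.2
```

```bash
python3 - <<'E'
from h import *
s=sense(); print(s['tool_pos'],s['ft_force'],s['wrist_torque'],s['finger_gap'])
E
```

```text
[555.02069242  54.76699334  75.74975521] [-0.1318267  -0.31137738  0.0098225 ] [-0.03591143 -0.00680225  0.01486714] 61.21683811987779
```

Emit:
apply_moves(
  series=[
    [0.69, [0, 0, 0], 0],
    [0.66, [0, 0, 0], 0],
    [0.6, [0, 0, 0], 0],
    [0.6, [0, 0, 0], 0],
  ],
  grip_force=20,
)

```text
time: 5.75
tool_pos: [554.9, 55.1, 76.0]
tcp_rot: [179.9, -0.2, 19.1]
ft_force: [-3.5, 2.4, 5.7]
finger_gap: 58.2
```

```bash
python3 - <<'E'
from h import *
s=sense(); print(s['tool_pos'],s['ft_force'],s['wrist_torque'],s['finger_gap'])
E
```

```text
[554.9011795   55.11758785  76.01931599] [-3.52195197  2.36511236  5.73011198] [ 0.56509812  0.54346883 -0.02447179] 58.19846845594121
```

Emit:
apply_moves(
  series=[
    [0.6, [-0.0003, 0.0005, 0.001], 0],
    [0.6, [-0.0003, 0.0005, 0.001], 0],
  ],
  grip_force=50,
)

```text
time: 6.0
tool_pos: [554.7, 55.3, 76.7]
tcp_rot: [179.9, -0.2, 19.1]
ft_force: [1.2, -0.6, -2.4]
finger_gap: 57.1
```

Emit:
apply_moves(
  series=[
    [0.6, [0, 0, 0], 0.03],
    [0.6, [0, 0, 0], 0.06],
    [0.6, [0, 0, 0], 0.06],
  ],
)

```text
time: 6.38
tool_pos: [554.8, 55.3, 76.7]
tcp_rot: [179.9, -0.2, 22.6]
ft_force: [1.5, 0.3, -1.2]
finger_gap: 56.9
```

```bash
cat > st.py <<'E'
from h import *
s=sense(); print(s['tool_pos'].round(1),s['tcp_rot'].round(2),s['ft_force'].round(1),s['wrist_torque'].round(3),s['finger_gap'].round(1),s['time'])
E
python3 st.py
```

```text
Traceback (most recent call last):
  File "st.py", line 2, in <module>
    s=sense(); print(s['tool_pos'].round(1),s['tcp_rot'].round(2),s['ft_force'].round(1),s['wrist_torque'].round(3),s['finger_gap'].round(1),s['time'])
                                                                                                                    ^^^^^^^^^^^^^^^^^^^^^
AttributeError: 'float' object has no attribute 'round'
```

```bash
sed -i "s/s\['finger_gap'\].round(1)/round(s['finger_gap'],1)/" st.py; python3 st.py
```

```text
[554.8  55.3  76.7] [ 1.7988e+02 -1.7000e-01  2.2560e+01] [ 1.5  0.3 -1.2] [ 0.107 -0.143 -0.001] 56.9 6.375
```

Emit:
apply_moves(
  series=[
    [0.6, [0, 0, 0], 0.06],
    [0.6, [0, 0, 0], 0.12],
    [0.6, [0, 0, 0], 0.18],
    [0.6, [0, 0, 0], 0.24],
  ],
)

```text
time: 6.88
tool_pos: [554.7, 55.4, 76.7]
tcp_rot: [179.9, -0.2, 36.4]
ft_force: [-0.3, 0.3, 0.1]
finger_gap: 57.3
```

```bash
python3 st.py
```

```text
[554.7  55.4  76.7] [ 1.7989e+02 -1.7000e-01  3.6420e+01] [-0.3  0.3  0.1] [ 0.222 -0.011 -0.021] 57.3 6.875
```

```bash
cat > look.py <<'E'
import sys
from h import *
b=optics.snapshot('scene'); a=optics.snapshot('top')
def z(a,c): 
    u,v=w2px(a,c).astype(int); return cv2.resize(a['color'][v-30:v+30,u-30:u+30],None,fx=6.5,fy=6.5,interpolation=cv2.INTER_CUBIC)
cv2.imwrite('pics/%s.png'%sys.argv[1],np.hstack([z(a,[555,55,80]),z(b,[555,55,80])]))
s=sense(); print(s['wrist_torque'].round(3),s['time'])
E
python3 look.py c4
```

```text
[ 0.217 -0.027  0.07 ] 6.975
```

View pics/c4.png

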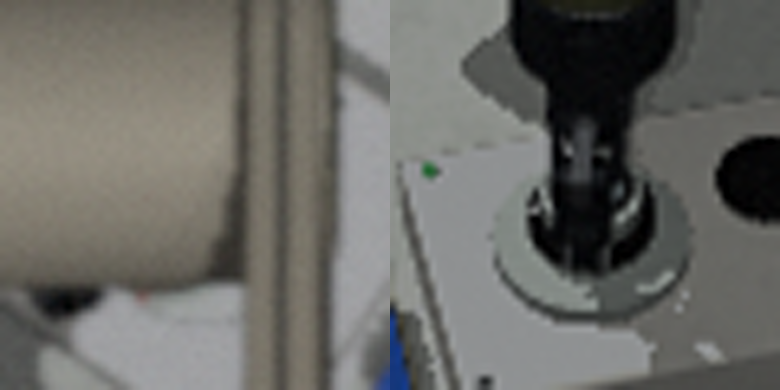

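Emit:
apply_moves(
  series=[
    [0.6, [0, 0, 0], 0.05],
    [0.6, [0, 0, 0], 0.1],
    [0.6, [0, 0, 0], 0.15],
    [0.6, [0, 0, 0], 0.15],
  ],
)

```text
time: 7.48
tool_pos: [554.6, 55.5, 76.6]
tcp_rot: [179.9, -0.2, 44.9]
ft_force: [0.3, 0.8, -0.3]
finger_gap: 57.1
```

```bash
cat > tq.py <<'E'
from h import *
L=[]
for i in range(3):
    s=sense(); L.append(s['wrist_torque'][2]); optics.snapshot('top')
s=sense(); L.append(s['wrist_torque'][2])
print(np.round(L,3),'mean',np.mean(L).round(3),s['ft_force'].round(1),s['tool_pos'].round(1),s['tcp_rot'].round(2),s['time'])
E
python3 tq.py
```

```text
[ 0.114  0.061 -0.013 -0.066] mean 0.024 [-0.6  1.3  0.4] [554.6  55.5  76.6] [ 1.799e+02 -1.600e-01  4.486e+01] 7.625
```

Emit:
apply_moves(
  series=[
    [0.6, [0, 0, 0], 0.02],
    [0.6, [0, 0, 0], 0.04],
  ],
)

```text
time: 7.88
tool_pos: [554.5, 55.5, 76.6]
tcp_rot: [179.9, -0.2, 47.2]
ft_force: [-0.9, 1.3, -0.2]
finger_gap: 57.1
```

```bash
python3 tq.py
```

```text
[-0.049  0.032  0.072  0.129] mean 0.046 [ 0.2  0.6 -0.1] [554.5  55.5  76.6] [ 1.7991e+02 -1.6000e-01  4.7170e+01] 8.025
```

Emit:
apply_moves(
  series=[
    [0.6, [0, 0, 0], 0.02],
    [0.6, [0, 0, 0], 0.04],
  ],
)

```text
time: 8.28
tool_pos: [554.6, 55.5, 76.7]
tcp_rot: [179.9, -0.2, 49.5]
ft_force: [0.2, 0.9, 0.0]
finger_gap: 57.2
```

```bash
python3 tq.py
```

```text
[-0.041  0.112  0.031  0.104] mean 0.051 [-0.1  1.5 -0.4] [554.5  55.5  76.6] [ 1.7991e+02 -1.6000e-01  4.9470e+01] 8.425
```

Emit:
apply_moves(
  series=[
    [0.6, [0, 0, 0], 0.02],
    [0.6, [0, 0, 0], 0.04],
  ],
)

```text
time: 8.68
tool_pos: [554.5, 55.5, 76.6]
tcp_rot: [179.9, -0.2, 51.8]
ft_force: [-0.5, 0.4, -0.3]
finger_gap: 57.3
```

```bash
sed -i 's/range(3)/range(6)/' tq.py; python3 tq.py
```

```text
[-0.084  0.038  0.032  0.075  0.065  0.097  0.089] mean 0.044 [-0.7  1.2 -0. ] [554.5  55.5  76.6] [ 1.7991e+02 -1.6000e-01  5.1760e+01] 8.975
```

Emit:
apply_moves(
  series=[
    [0.6, [0, 0, 0], 0.02],
    [0.6, [0, 0, 0], 0.035],
  ],
)

```text
time: 9.22
tool_pos: [554.5, 55.6, 76.6]
tcp_rot: [179.9, -0.2, 53.8]
ft_force: [-0.3, 1.9, 0.7]
finger_gap: 57.0
```

```bash
python3 tq.py
```

```text
[-0.066  0.043  0.093  0.066  0.08   0.041  0.032] mean 0.041 [-1.1  1.8  0.3] [554.5  55.6  76.7] [ 1.7991e+02 -1.6000e-01  5.3770e+01] 9.525
```

Emit:
apply_moves(
  series=[
    [0.6, [0, 0, 0], 0.02],
    [0.6, [0, 0, 0], 0.035],
  ],
)

```text
time: 9.78
tool_pos: [554.5, 55.6, 76.7]
tcp_rot: [179.9, -0.2, 55.8]
ft_force: [-0.7, 0.9, -0.1]
finger_gap: 57.3
```

```bash
sed -i 's/range(6)/range(5)/; s/np.mean(L)/np.mean(L[1:])/' tq.py; python3 tq.py
```

```text
[-0.089  0.013  0.052  0.088  0.113  0.069] mean 0.067 [-1.3  1.7  0.7] [554.5  55.6  76.6] [ 1.7991e+02 -1.6000e-01  5.5770e+01] 10.025
```

Emit:
apply_moves(
  series=[
    [0.6, [0, 0, 0], 0.02],
    [0.6, [0, 0, 0], 0.035],
  ],
)

```text
time: 10.28
tool_pos: [554.5, 55.6, 76.6]
tcp_rot: [179.9, -0.2, 57.8]
ft_force: [-0.1, 0.7, 0.8]
finger_gap: 56.9
```

```bash
python3 tq.py
```

```text
[-0.099  0.042  0.122  0.047  0.06   0.063] mean 0.067 [-1.4  1.1  2.2] [554.5  55.6  76.6] [ 1.7991e+02 -1.5000e-01  5.7780e+01] 10.525
```

Emit:
apply_moves(
  series=[
    [0.6, [0, 0, 0], 0.02],
    [0.6, [0, 0, 0], 0.035],
  ],
)

```text
time: 10.78
tool_pos: [554.4, 55.6, 76.6]
tcp_rot: [179.9, -0.2, 59.9]
ft_force: [-1.6, 1.2, 0.6]
finger_gap: 57.3
```

```bash
python3 tq.py
```

```text
[-0.111  0.08   0.01   0.071  0.053  0.028] mean 0.049 [-1.3  1.9  0.9] [554.5  55.6  76.6] [ 1.7991e+02 -1.5000e-01  5.9780e+01] 11.025
```

Emit:
apply_moves(
  series=[
    [0.6, [0, 0, 0], 0.02],
    [0.6, [0, 0, 0], 0.035],
  ],
)

```text
time: 11.28
tool_pos: [554.4, 55.6, 76.6]
tcp_rot: [179.9, -0.1, 61.9]
ft_force: [-1.7, 2.3, 1.0]
finger_gap: 56.8
```

```bash
python3 tq.py
```

```text
[-0.089  0.053  0.116  0.048  0.117  0.052] mean 0.077 [-0.8  1.7  0.1] [554.4  55.6  76.6] [ 1.7991e+02 -1.5000e-01  6.1790e+01] 11.525
```

Emit:
apply_moves(
  series=[
    [0.6, [0, 0, 0], 0.02],
    [0.6, [0, 0, 0], 0.035],
  ],
)

```text
time: 11.78
tool_pos: [554.4, 55.6, 76.6]
tcp_rot: [179.9, -0.1, 63.9]
ft_force: [-1.2, 1.6, -0.3]
finger_gap: 57.1
```

```bash
python3 tq.py
```

```text
[-0.1    0.041  0.098  0.071  0.052  0.05 ] mean 0.062 [-1.2  1.2  1.4] [554.4  55.6  76.6] [ 1.7992e+02 -1.5000e-01  6.3790e+01] 12.025
```

Emit:
apply_moves(
  series=[
    [0.6, [0, 0, 0], 0.02],
    [0.6, [0, 0, 0], 0.03],
  ],
)

```text
time: 12.28
tool_pos: [554.4, 55.6, 76.6]
tcp_rot: [179.9, -0.1, 65.6]
ft_force: [-2.6, 1.5, 0.9]
finger_gap: 57.0
```

```bash
python3 tq.py
```

```text
[-0.056 -0.014  0.115  0.131  0.043  0.058] mean 0.067 [-1.9  1.7  1.3] [554.4  55.6  76.6] [ 1.7991e+02 -1.5000e-01  6.5510e+01] 12.525
```

Emit:
apply_moves(
  series=[
    [0.6, [0, 0, 0], 0.02],
    [0.6, [0, 0, 0], 0.035],
  ],
)

```text
time: 12.78
tool_pos: [554.4, 55.6, 76.6]
tcp_rot: [179.9, -0.1, 67.6]
ft_force: [-1.8, 1.6, 1.4]
finger_gap: 57.3
```

```bash
python3 tq.py; python3 look.py c5
```

```text
[-0.068  0.012  0.066  0.092  0.086  0.103] mean 0.072 [-1.6  2.   1.5] [554.4  55.6  76.6] [ 1.7992e+02 -1.5000e-01  6.7520e+01] 13.025
[0.342 0.365 0.083] 13.125
```

View pics/c5.png

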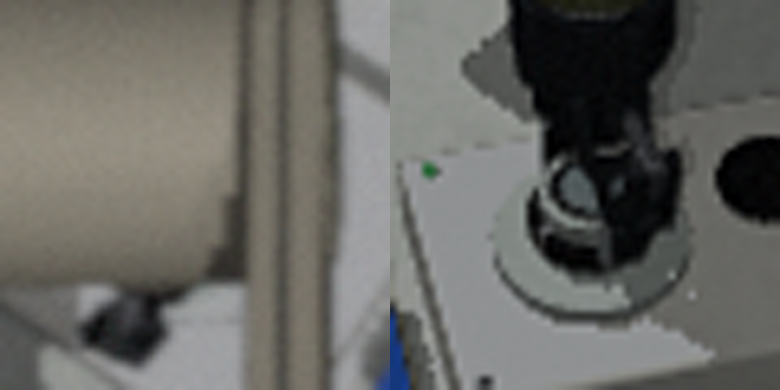

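Emit:
apply_moves(
  series=[
    [0.6, [0, 0, 0], 0.02],
    [0.6, [0, 0, 0], 0.035],
  ],
)

```text
time: 13.38
tool_pos: [554.4, 55.6, 76.6]
tcp_rot: [179.9, -0.1, 69.6]
ft_force: [-1.8, 1.3, 1.9]
finger_gap: 56.9
```

```bash
python3 tq.py
```

```text
[-0.068  0.041  0.068  0.047  0.063  0.078] mean 0.059 [-1.8  1.7  0.8] [554.4  55.6  76.6] [ 1.7992e+02 -1.4000e-01  6.9520e+01] 13.625
```

Emit:
apply_moves(
  series=[
    [0.6, [0, 0, 0], 0.02],
    [0.6, [0, 0, 0], 0.035],
  ],
)

```text
time: 13.88
tool_pos: [554.4, 55.7, 76.6]
tcp_rot: [179.9, -0.1, 71.6]
ft_force: [-2.1, 2.1, 1.1]
finger_gap: 56.7
```

```bash
python3 tq.py
```

```text
[-0.054  0.073  0.14   0.084  0.09   0.076] mean 0.093 [-2.4  1.8  1.9] [554.4  55.6  76.6] [ 1.7992e+02 -1.4000e-01  7.1530e+01] 14.125
```

Emit:
apply_moves(
  series=[
    [0.6, [0, 0, 0], 0.02],
    [0.6, [0, 0, 0], 0.035],
  ],
)

```text
time: 14.38
tool_pos: [554.3, 55.7, 76.6]
tcp_rot: [179.9, -0.1, 73.6]
ft_force: [-2.0, 2.3, 2.5]
finger_gap: 56.7
```

```bash
python3 tq.py
```

```text
[-0.027  0.069  0.087  0.108  0.081  0.094] mean 0.088 [-2.8  2.8  2.2] [554.3  55.6  76.6] [ 1.7992e+02 -1.4000e-01  7.3530e+01] 14.625
```

Emit:
apply_moves(
  series=[
    [0.6, [0, 0, 0], 0.02],
    [0.6, [0, 0, 0], 0.03],
  ],
)

```text
time: 14.88
tool_pos: [554.3, 55.7, 76.6]
tcp_rot: [179.9, -0.1, 75.3]
ft_force: [-2.5, 2.3, 3.5]
finger_gap: 56.9
```

```bash
python3 tq.py
```

```text
[-0.063  0.003  0.097  0.138  0.048  0.099] mean 0.077 [-3.2  2.   2.8] [554.3  55.7  76.6] [ 1.7992e+02 -1.3000e-01  7.5250e+01] 15.125
```

Emit:
apply_moves(
  series=[
    [0.6, [-0.0002, 0.0001, 0.0003], 0.02],
    [0.6, [-0.0002, 0.0001, 0.0003], 0.03],
  ],
)

```text
time: 15.38
tool_pos: [554.2, 55.7, 76.7]
tcp_rot: [179.9, -0.1, 77.0]
ft_force: [0.0, 1.8, -1.6]
finger_gap: 56.7
```

```bash
python3 tq.py
```

```text
[-0.104  0.082  0.11   0.098  0.098  0.069] mean 0.091 [ 1.1  1.6 -3.4] [554.2  55.7  76.7] [ 1.7992e+02 -1.3000e-01  7.6970e+01] 15.625
```

Emit:
apply_moves(
  series=[
    [0.6, [0, 0, 0], 0.02],
    [0.6, [0, 0, 0], 0.03],
  ],
)

```text
time: 15.88
tool_pos: [554.2, 55.7, 76.7]
tcp_rot: [179.9, -0.1, 78.7]
ft_force: [-0.0, 1.6, -2.9]
finger_gap: 57.2
```

```bash
python3 tq.py
```

```text
[-0.286 -0.175 -0.122 -0.097 -0.054 -0.135] mean -0.116 [ 1.   2.4 -3.4] [554.1  55.7  76.7] [ 1.7992e+02 -1.3000e-01  7.8690e+01] 16.125
```

Emit:
apply_moves(
  series=[
    [0.6, [0, 0, 0], 0.02],
    [0.6, [0, 0, 0], 0.03],
  ],
)

```text
time: 16.38
tool_pos: [554.2, 55.7, 76.7]
tcp_rot: [179.9, -0.1, 80.4]
ft_force: [0.2, 0.8, -3.4]
finger_gap: 56.7
```

```bash
python3 tq.py
```

```text
[-0.526 -0.441 -0.364 -0.28  -0.266 -0.316] mean -0.334 [ 0.7  0.9 -2.6] [554.1  55.7  76.7] [ 1.7992e+02 -1.3000e-01  8.0400e+01] 16.625
```

The stop is felt: the torque changed from +0.08 to -0.12 and then -0.29 N m. A small slow push more will bring it to about 0.37.

Emit:
apply_moves(
  series=[
    [0.6, [0, 0, 0], 0.004],
    [0.6, [0, 0, 0], 0.008],
    [0.6, [0, 0, 0], 0.012],
    [0.6, [0, 0, 0], 0.012],
  ],
)

```text
time: 17.12
tool_pos: [554.1, 55.7, 76.7]
tcp_rot: [179.9, -0.1, 81.1]
ft_force: [0.4, 1.8, -2.8]
finger_gap: 57.0
```

```bash
python3 tq.py
```

```text
[-0.505 -0.419 -0.477 -0.487 -0.471 -0.451] mean -0.461 [ 0.9  1.5 -2.3] [554.1  55.7  76.7] [ 1.7992e+02 -1.2000e-01  8.1090e+01] 17.375
```

Held at about 0.46 N m, which is snug and below the forcing limit. I'll open without turning back, then lift.

Emit:
apply_moves(
  series=[
    [0.8, [0, 0, 0], 0],
    [0.9, [0, 0, 0], 0],
    [1, [0, 0, 0], 0],
    [1, [0, 0, 0], 0],
  ],
)

```text
time: 17.88
tool_pos: [554.3, 55.6, 76.9]
tcp_rot: [179.9, -0.1, 81.1]
ft_force: [-0.9, -0.3, 0.3]
finger_gap: 85.1
```

```bash
python3 tq.py; python3 st.py
```

```text
[-0.03   0.023  0.003 -0.021 -0.004 -0.047] mean -0.009 [ 0.2  0.2 -0.3] [554.1  55.7  76.7] [ 1.7992e+02 -1.2000e-01  8.1100e+01] 18.125
[554.1  55.7  76.7] [ 1.7992e+02 -1.2000e-01  8.1100e+01] [ 0.2  0.2 -0.3] [-0.054  0.002 -0.047] 85.7 18.125
```

Emit:
apply_moves(
  series=[
    [1, [0, 0, 0.03], 0],
    [1, [0, 0, 0.06], 0],
    [1, [0, 0, 0.09], 0],
    [1, [0, 0, 0.11], 0],
    [1, [0, 0, 0.11], 0],
  ],
)

```text
time: 18.75
tool_pos: [555.3, 55.7, 188.4]
tcp_rot: [179.7, -0.2, 81.1]
ft_force: [-0.5, -0.1, -1.4]
finger_gap: 85.7
```

Emit:
apply_moves(
  series=[
    [0, [-0.008, -0.055, 0], 0],
    [0, [-0.016, -0.11, 0], 0],
    [0, [-0.024, -0.165, 0], 0],
    [0, [-0.032, -0.22, 0], 0],
    [0, [-0.036, -0.275, 0], 0],
  ],
)

```text
time: 19.38
tool_pos: [518.0, -220.6, 186.5]
tcp_rot: [179.9, -0.2, 81.1]
ft_force: [0.8, -0.2, 0.6]
finger_gap: -0.2
```

```bash
python3 st.py;python3 look.py c6; python3 - <<'E'
from h import *
for n in('top','scene'):
    a=optics.snapshot(n)
    c=a['color'].astype(int); g=(c[...,1]>c[...,2]+30)&(c[...,1]>c[...,0]+20)
    nn,l,st,ce=cv2.connectedComponentsWithStats(g.astype(np.uint8))
    for i in range(1,nn):
        if 20<st[i,4]<500: print(n,st[i],ce[i].round(1),px2w(a,*ce[i],52).round(1))
    for d in spotter.search_frame(a,'expose_top'): print(d['p'],c2w(a,d['xyz']).round(1))
    u,v=w2px(a,[496,-382,52]).astype(int); cv2.imwrite('pics/b%s.png'%n,cv2.resize(a['color'][v-25:v+25,u-25:u+25],None,fx=8,fy=8,interpolation=cv2.INTER_CUBIC))
a=cv2.imread('pics/btop.png');b=cv2.imread('pics/bscene.png');cv2.imwrite('pics/b7.png',np.hstack([a,b]))
E
```

```text
[ 518.  -220.6  186.5] [179.86  -0.21  81.1 ] [ 0.8 -0.2  0.6] [-0.022 -0.035  0.051] -0.2 19.375
[-0.001 -0.01  -0.009] 19.475
top [443 259   9   9  70] [447.1 263.2] [ 435.  -513.1   52. ]
0.62 [ 436.5 -507.7   54.4]
scene [195 244   9   8  56] [199.2 247.6] [ 491.3 -248.5   52. ]
scene [161 274   9  10  70] [165.  278.1] [ 496.6 -383.8   52. ]
scene [110 292  10  10  67] [114.5 296.5] [ 438.4 -515.7   52. ]
0.59 [ 443.9 -511.8   52.4]
0.58 [573.6  38.8  71.5]
0.38 [ 497.8 -245.9   53.5]
0.37 [773.9 106.4  54.6]
```

View pics/c6.png

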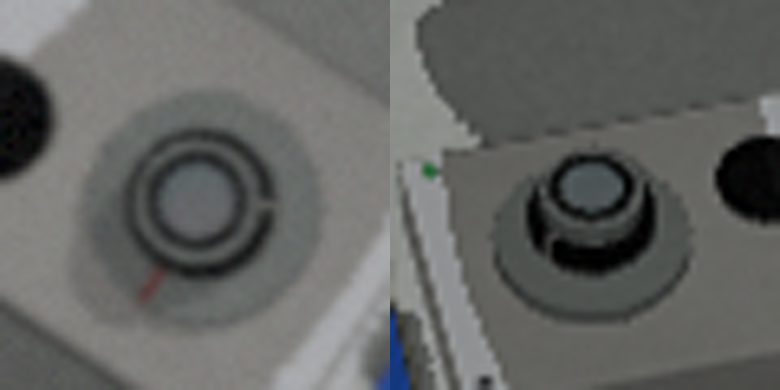

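View pics/b7.png

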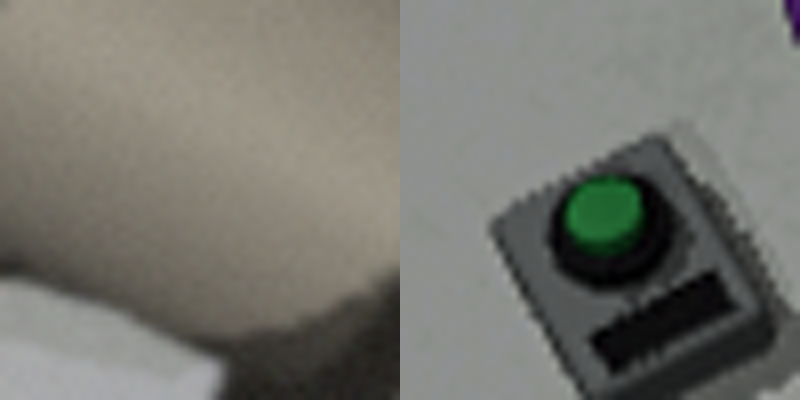

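The ring mark has moved about 60° counter-clockwise, to the right side at (265,205) in the top crop. The bearer of the chosen button is the grey box. I'll move above it.

Emit:
apply_moves(
  series=[
    [0, [-0.007, -0.055, -0.02], 0],
    [0, [-0.014, -0.11, -0.04], 0],
    [0, [-0.022, -0.162, -0.06], 0],
    [0, [-0.022, -0.162, -0.08], 0],
    [0, [-0.022, -0.162, -0.09], 0],
  ],
)

```text
time: 20.3
tool_pos: [496.7, -377.9, 95.1]
tcp_rot: [180.0, -0.4, 81.2]
ft_force: [0.5, -0.4, -0.3]
finger_gap: 0.2
```

```bash
python3 st.py; python3 - <<'E'
from h import *
a=optics.snapshot('scene')
u,v=w2px(a,[496,-382,70]).astype(int); cv2.imwrite('pics/b8.png',cv2.resize(a['color'][v-35:v+25,u-30:u+30],None,fx=8,fy=8,interpolation=cv2.INTER_CUBIC))
E
```

```text
[ 496.7 -377.9   95.1] [179.97  -0.35  81.18] [ 0.5 -0.4 -0.3] [ 0.001 -0.004  0.001] 0.2 20.3
```

View pics/b8.png

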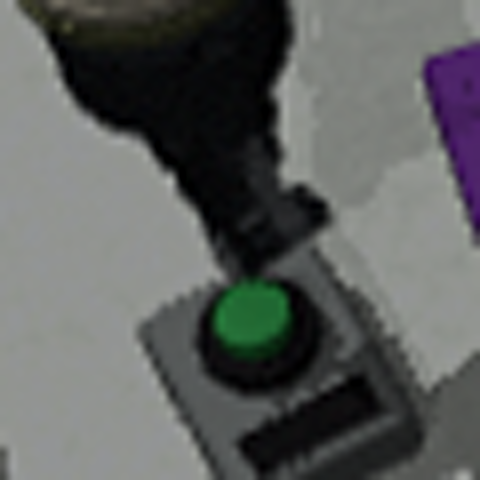

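Emit:
apply_moves(
  series=[
    [0, [-0.001, -0.005, 0], 0],
    [0, [-0.001, -0.005, -0.01], 0],
    [0, [-0.001, -0.005, -0.018], 0],
    [0, [-0.001, -0.005, -0.024], 0],
    [0, [-0.001, -0.005, -0.024], 0],
  ],
)

```text
time: 20.98
tool_pos: [495.1, -381.9, 69.4]
tcp_rot: [-179.9, -0.4, 81.2]
ft_force: [-0.2, -0.0, -0.3]
finger_gap: -0.1
```

Emit:
apply_moves(
  series=[
    [0, [0, 0, -0.002], 0],
    [0, [0, 0, -0.004], 0],
    [0, [0, 0, -0.004], 0],
  ],
)

```text
time: 21.35
tool_pos: [495.0, -381.9, 65.3]
tcp_rot: [-179.9, -0.4, 81.2]
ft_force: [0.2, -0.3, 0.1]
finger_gap: 0.0
```

Emit:
apply_moves(
  series=[
    [0, [0, 0, -0.0015], 0],
    [0, [0, 0, -0.003], 0],
    [0, [0, 0, -0.003], 0],
  ],
)

```text
time: 21.72
tool_pos: [495.1, -382.0, 62.4]
tcp_rot: [-179.9, -0.4, 81.2]
ft_force: [-0.0, -0.8, 2.7]
finger_gap: -0.1
```

Emit:
apply_moves(
  series=[
    [0, [0, 0, -0.0015], 0],
    [0, [0, 0, -0.003], 0],
    [0, [0, 0, -0.003], 0],
  ],
)

```text
time: 22.1
tool_pos: [495.2, -382.0, 59.5]
tcp_rot: [-179.9, -0.4, 81.2]
ft_force: [-2.2, 1.5, 3.8]
finger_gap: 0.1
```

Emit:
apply_moves(
  series=[
    [0, [0, 0, -0.0015], 0],
    [0, [0, 0, -0.003], 0],
    [0, [0, 0, -0.003], 0],
  ],
)

```text
time: 22.48
tool_pos: [495.2, -382.1, 57.0]
tcp_rot: [-179.9, -0.4, 81.2]
ft_force: [-2.8, 2.5, 7.6]
finger_gap: 0.0
```

```bash
python3 st.py
```

```text
[ 495.2 -382.1   57. ] [-179.94   -0.41   81.22] [-2.8  2.5  7.6] [ 0.439  0.505 -0.021] 0.0 22.475
```

Emit:
apply_moves(
  series=[
    [0, [0, 0, -0.0007], 0],
    [0, [0, 0, -0.001], 0],
    [0, [0, 0, -0.001], 0],
  ],
)

```text
time: 22.85
tool_pos: [495.3, -382.1, 57.0]
tcp_rot: [-179.9, -0.4, 81.2]
ft_force: [-4.4, 3.8, 11.5]
finger_gap: -0.2
```

The position no longer changes while the force rises to 11.5 N, so the button is at its end stop. I'll lift off.

Emit:
apply_moves(
  series=[
    [0, [0, 0, 0.005], 0],
    [0, [0, 0, 0.02], 0],
    [0, [0, 0, 0.05], 0],
    [0, [0, 0, 0.09], 0],
    [0, [0, 0, 0.13], 0],
  ],
)

```text
time: 23.48
tool_pos: [495.2, -382.0, 188.5]
tcp_rot: [-179.9, -0.4, 81.2]
ft_force: [0.3, -1.1, -0.1]
finger_gap: -0.2
```

Emit:
apply_moves(
  series=[
    [0, [-0.02, -0.03, 0.03], 0],
    [0, [-0.04, -0.06, 0.06], 0],
    [0, [-0.06, -0.09, 0.06], 0],
    [0, [-0.08, -0.13, 0.06], 0],
    [0, [-0.08, -0.13, 0.06], 0],
  ],
)

```text
time: 24.1
tool_pos: [413.0, -514.4, 248.6]
tcp_rot: [-179.9, -0.4, 81.0]
ft_force: [0.8, 0.9, 0.1]
finger_gap: -0.2
```

```bash
python3 st.py;python3 look.py c9; python3 - <<'E'
from h import *
snap('top','tf'); snap('scene','sf')
E
```

```text
[ 413.  -514.4  248.6] [-179.91   -0.37   81.01] [0.8 0.9 0.1] [ 0.006 -0.033  0.021] -0.2 24.1
[ 0.006 -0.     0.029] 24.2
```

View pics/c9.png

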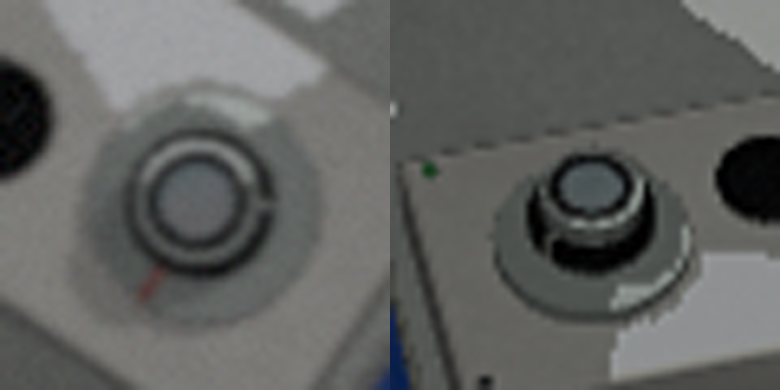

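View pics/sf.png

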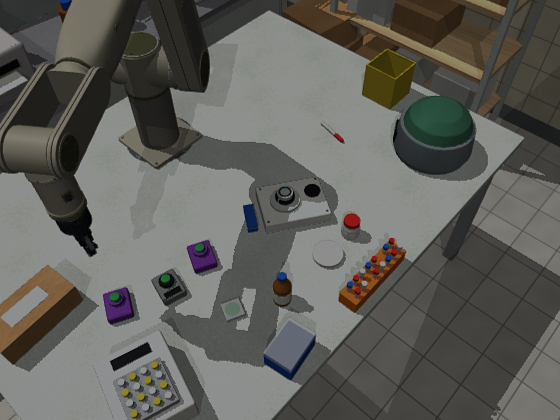

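The ring mark has stayed at (265,205) in the top crop, the button at (166,279) in the scene is clear of the arm, and the bystanders are where they were. I'm handing in.

```bash
python3 -c "
from h import *
print(hand_in())"
```

```text
the job is handed in; nothing more can be done
None
```

I opened the iris to its stop, pressed and released the green button on the grey remote, and handed the job in. Handing in gives no verdict, so these are my own checks:

- **Iris ring:** I gripped it across its diameter and turned it about 62° (1.08 rad) counter-clockwise until I felt the stop. I held it at about 0.46 N m for at least 0.25 s. That is above the advised 0.35–0.4 N m but below the 0.64 N m forcing limit. There was a brief peak of 0.53 N m while the arm was still moving. I then opened the jaws without turning back.
- **After release:** The ring's white mark had moved about 60° counter-clockwise and did not shift between pictures after that. I could not read the seat value directly, so being seated rests on the torque felt and the mark staying put.
- **Fixed rings:** The pictures show the jaws on the iris ring, and by the measured height the fingertips stayed above the lower ring. I could not measure contact with the fixed rings separately. Side and vertical wrist forces stayed at or below about 6 N, which I take to be from the grip.
- **Green button:** I pressed it about 6 mm to its end, where the force rose to 11.5 N with no further travel. I then lifted clear.
- **At hand-in:** The arm was away from everything and the wrist force was near zero. By eye, the final scene picture shows the listed objects where they started.
- **Grip width:** The finger opening read about 57 mm on the 60 mm ring. I took that as give in the fingers, since the mark turned with the gripper.

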